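Pack away the greasing kit

ROBOT

A 6-joint arm with a two-finger parallel gripper is mounted at the origin on a cart in front of the work surface, level with it; the furniture and walls round the work are solid. World frame = base frame: x ahead of the robot, y to its left, z up, the work surface at z = 0. Lengths are in mm, angles in degrees, forces in N, time in s.
With the tool pointing down it reaches from about 300 to 850 mm from the base axis. Payload 4.2 kg.
Tool frame: the origin (TCP) lies on the centre line of the jaws, within the pads' length; the fingertips stand 14 mm ahead of it and the grasp point (between the pads) lies 5 mm behind it; z points along the fingers, y is the line along which they close (so a half turn about z gives the same grasp; the last joint's range is limited). The gripper opens to 91 mm and grips with 3 to 60 N. Pads are 32 mm wide; open, the fingers measure 118 mm over their backs; the gripper's body (76 mm by 178 mm) begins 60 mm behind the grasp point.
Start: joints at [70.989, 18.312, 89.639, -0, 72.044, -1.146], TCP at [176.396, 547.29, 227.976] pointing down, gripper open.
Joint ranges: [-177.97, 177.97], [-48.28, 115.42], [12.27, 149.76], [-77.06, 257.06], [2.81, 150.46], [-146.56, 146.56]. Speed limits (degrees/s): [147.25, 147.25, 180, 180, 180, 180].

INTERFACE

Orientations are given as [roll, pitch, yaw] about the fixed x, y, z axes, in that order (R = Rz(yaw) Ry(pitch) Rx(roll)).
In Python, from workcell import * gives the robot as it stands. The module is installed in compiled form; this text tells all that it offers.
- The arm moves only by the shell command python3 -m crank 'ROWS' [FORCE]. ROWS is JSON, a list of rows, each an object of numbers: "grip": the finger opening in m, from 0 to 0.0912; "x", "y", "z": the shift along the tool's x, y, z in m; "yaw": the turn about the tool's z in rad. In form: [{"grip": .., "x": .., "y": .., "z": .., "yaw": ..}, ...]. A call has exactly 5 rows; each row is the pose to reach, as a shift and turn from the pose commanded when the call began, along the tool's axes at that moment; what a row does not reach only later rows make up. A row lasts 1/12 s, in which the tool goes at most 41.7 mm and 7.16 degrees, less where a joint would pass 70% of its speed; a pose out of reach is approached as far as the arm can. A call with a gripper value outside its range is refused whole. The fingers move at their own pace and stop on an object; FORCE is the grip in N (left out, the last holds). Time passes only in rows, so rows that repeat a pose let the fingers close, or fill a call up. It gives the time, the measured TCP pose, the force, the opening and the grip force at its end, in the units of the state.
- state(): the state, without advancing time (a new reading comes with each control period).
- grab_frame(name): name is "scene" or "top"; returns the picture (400x640x3 uint8, red, green, blue); there is no depth.
- camera_model(name): a dict with "intrinsics" (3x3 intrinsics, pixels), "distortion" ([k1, k2, p1, p2, k3] as OpenCV has them; the pictures are not rectified), "R" (3x3) and "t" (3): a world point X has camera coordinates R X + t. Camera axes: x right, y down, z forward; pixel columns grow to the right and rows downward; lengths in mm; the calibration is good to about 2 mm. A picture is of the moment at which its call begins. camera_model takes no time and is no camera call.
- job_done(): hands the job in; it is judged then, once.
The state is a dict: "time_s": time; "qpos": joint angles; "qvel": joint speeds; "effort": joint torques, N m; "ee_pos": TCP position; "ee_rot": TCP orientation; "force": force on the tool from outside, world axes, zero at the start; "torque": the same for the moment, N m; "gripper_width": finger opening in mm; "gripper_force": force on a finger pad.
Only numpy, scipy, OpenCV 4.12 (cv2) and the standard library are available. Lean on these libraries where they do the work, as an engineer would, in place of code of your own. Each camera call takes 0.05 s, during which the arm holds its last target. There are 200 camera calls.

TASK

Pack away the greasing kit: take the brush out of its slanted rest and drop it handle-down into the aluminium pot, and set the round tin from the middle of the bench gently, upright, on the middle of the white box's lid. Leave the pot and the box standing where they are, and leave the tape roll and the flanged housing alone.

Things in the scene. Friction and masses are not known exactly. Their poses are not given: they have to be found in the camera images.
- brush: flat wooden brush 187 x 24 x 11 mm, 30 g. Origin: mid-length, on its underside. Own x across the width, +y toward the handle's end (at +94 mm; metal ferrule at -46 to -70, bristles to -93), z out of the underside (0 to 11). Handle at most 19 wide, 10 thick. At the start it lies in the rest's trough, handle end down, bristles up, 40 degrees from vertical
- brush_handle_end (a point): centre of the handle's free end (brush y = +94 mm, z = 5 mm); axes as the brush
- brush_ferrule (a point): centre of the brush's metal ferrule, 21 mm wide across own x and 11 mm thick across own z, a good place to grip across the width: 152 mm from the handle end; axes as the brush
- brush_rest: fixed rest: dark steel foot 130 x 70 x 6 mm and an aluminium trough (28 mm wide inside, lips 10 high, 119 long) leaning 40 degrees from vertical, top toward own -x, open side to +x and up. Origin: on the bench; trough's lower stop at x = 35, z = 22, upper end at x = -39, z = 110 mm. The upper 72 mm of the brush stands free of it; brush slides or lifts out
- tool_pot: loose plain aluminium pot, round, 48 mm outside diameter, 76 mm high, bore about 26 mm, inner floor 8 mm above the bench, 0.4 kg. Origin: centre of its underside, z up.
- grease_tin: loose round tin with press lid, closed, 54 mm diameter, 36 mm high, about 0.15 kg. Origin: centre of its underside, z up.
- grease_box: loose white lidded box, closed, 61 mm wide (own x), 113 mm long (own y), 66 mm high with a flat lid, 0.5 kg. Origin: centre of its underside, z up.
- tape_roll: bystander: roll of masking tape lying flat, 103 mm across, 19 mm high. Origin: centre of its underside.
- housing: bystander: light grey flanged round housing, 45 mm across, 34 mm high. Origin: centre of its underside.
Mind the look-alikes: they are no part of the job. Leave any brown look-alike of the grease_tin alone.

How it is judged:
By the outcome, as a careful person would: the job done as asked, in the order asked, and still so for the second after the job is handed in, with the robot touching nothing.
It also fails if it takes over 58 s, if anything falls off the work surface, if the arm or the gripper's body presses on something with over 40 N, if the wrist force passes 120 N, or if a joint passes its speed limit or range.

## Working session

There is one attempt and no reset: what is moved stays moved. The work goes in short steps, Python scripts to look and compute and a shell command to move; the robot and the scene stay as the last step left them, time stands still between calls to the robot, and variables do not carry over. Pictures are saved under pics/ and viewed, at most 10 in all, crops included, and the job is handed in when it is done.

```bash
mkdir -p pics; python3 - <<'E'
from workcell import *
import cv2,numpy as np
for n in ["scene","top"]:
    im=grab_frame(n); cv2.imwrite(f"pics/{n}0.png",im[:,:,::-1])
    c=camera_model(n); print(n,np.round(c["intrinsics"],1).tolist(),c["distortion"],np.round(c["R"],3).tolist(),np.round(c["t"],1).tolist())
s=state();print(s["ee_pos"],s["ee_rot"],s["time_s"])
E
```

```text
scene [[473.6, 0.0, 320.8], [0.0, 473.6, 197.3], [0.0, 0.0, 1.0]] [-0.07638088  0.          0.          0.          0.        ] [[0.258, -0.966, 0.006], [-0.776, -0.211, -0.594], [0.575, 0.149, -0.805]] [-163.8, 531.7, 984.7]
top [[391.8, 0.0, 314.8], [0.0, 391.8, 199.4], [0.0, 0.0, 1.0]] [0.02684907 0.         0.         0.         0.        ] [[0.028, -0.999, 0.016], [-0.991, -0.03, -0.134], [0.135, -0.012, -0.991]] [-8.5, 602.2, 913.5]
[176.24143383 546.86254787 227.20110356] [-1.79907204e+02 -1.97228536e-03  1.62135380e+02] 0.1
```

View pics/scene0.png

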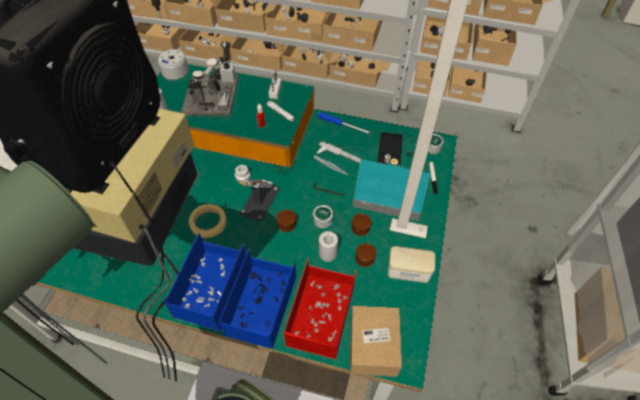

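View pics/top0.png

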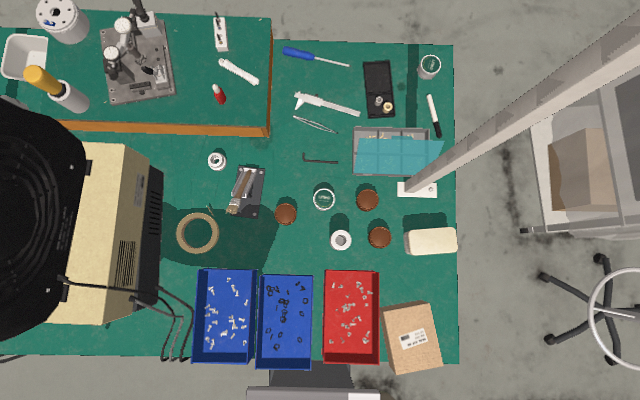

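The two views show:

| Item | Top view (px) | Scene view (px) |
|---|---|---|
| Brush and rest | (243,190) | (262,197) |
| Silver tin | (323,198) | (323,215) |
| Pot | (341,240) | (328,246) |
| White box | (431,240) | (411,263) |
| Tape | (197,232) | not noted |
| Housing | (217,160) | not noted |

There are also three brown look-alikes. I'll zoom in next.

```bash
cat > h.py <<'E'
import cv2,numpy as np
from workcell import *
def ray(n,uv):
    c=camera_model(n);R=np.array(c["R"]);t=np.array(c["t"])
    p=cv2.undistortPoints(np.array([[uv]],float),np.array(c["intrinsics"]),np.array(c["distortion"]))[0,0]
    return -R.T@t, R.T@np.array([p[0],p[1],1.])
def plane(n,uv,z):
    o,d=ray(n,uv); return o+d*(z-o[2])/d[2]
def tri(us,ut):
    o1,d1=ray("scene",us);o2,d2=ray("top",ut)
    s=np.linalg.lstsq(np.c_[d1,-d2],o2-o1,rcond=None)[0]
    a=o1+s[0]*d1;b=o2+s[1]*d2
    return (a+b)/2,np.linalg.norm(a-b)
def proj(n,X):
    c=camera_model(n);return cv2.projectPoints(np.array([X],float),cv2.Rodrigues(np.array(c["R"]))[0],np.array(c["t"]),np.array(c["intrinsics"]),np.array(c["distortion"]))[0].ravel()
E
python3 - <<'E'
from h import *
t=cv2.imread("pics/top0.png")[140:270,200:465];s=cv2.imread("pics/scene0.png")[155:290,185:450]
cv2.imwrite("pics/z.png",np.vstack([cv2.resize(t,(600,294),interpolation=cv2.INTER_CUBIC),cv2.resize(s,(600,306),interpolation=cv2.INTER_CUBIC)]))
c=cv2.resize(t[15:90,15:75],(480,600),interpolation=cv2.INTER_CUBIC);cv2.imwrite("pics/b_t.png",c)
for n in["scene","top"]: print(proj(n,[0,0,0]),proj(n,[176,547,228]))
E
```

```text
[243.97692263 446.71813878] [ 20.85439041 264.25965401]
[311.09470738 460.72985149] [  3.5642582  416.30480711]
```

View pics/z.png

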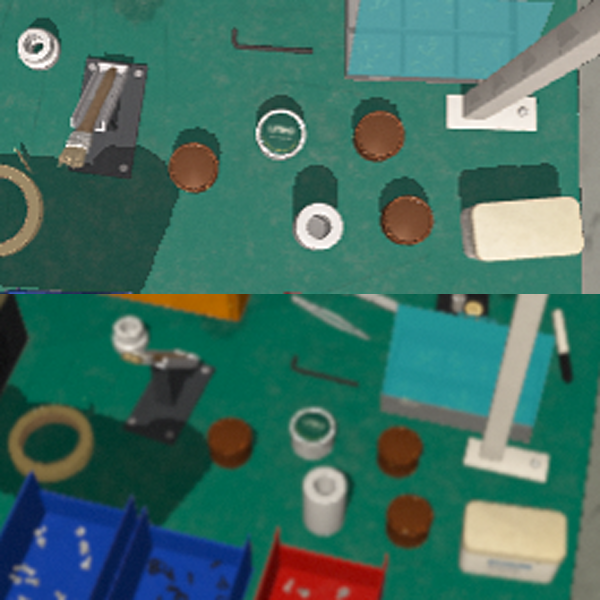

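View pics/b_t.png

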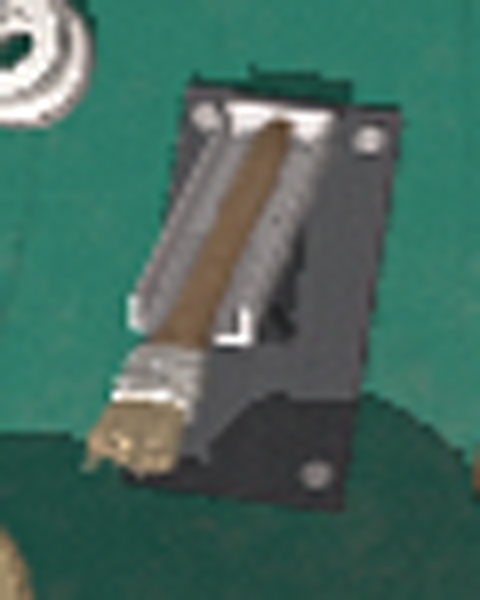

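The zooms confirm the layout. In the top crop the ferrule is at about (158,368), which is (234.8,201) in the full top image, and the handle end is at (272,130), or (249,171). The brush runs nearly along x, with its bristles toward the robot.

```bash
python3 - <<'E'
from h import *
s=cv2.imread("pics/scene0.png");t=cv2.imread("pics/top0.png")
a=cv2.resize(s[165:225,225:285],(600,600),interpolation=cv2.INTER_CUBIC);cv2.imwrite("pics/b_s.png",a)
# non-green blobs, pale pixels
for n,im in(("scene",s),("top",t)):
    hsv=cv2.cvtColor(im,cv2.COLOR_BGR2HSV)
    m=((hsv[:,:,1]<95)&(hsv[:,:,2]>110)).astype(np.uint8)
    roi=(300,195,145,95) if n=="scene" else (300,175,165,90)
    x,y,w,h=roi; cs,_=cv2.findContours(m[y:y+h,x:x+w],cv2.RETR_EXTERNAL,cv2.CHAIN_APPROX_NONE)
    for c in cs:
        if cv2.contourArea(c)<80: continue
        c=c+np.array([x,y]); print(n,cv2.boundingRect(c),cv2.contourArea(c),np.round(cv2.minAreaRect(c)[0],1),np.round(cv2.boxPoints(cv2.minAreaRect(c)),0).tolist())
E
```

```text
scene (388, 246, 48, 37) 1421.5 [411.5 264. ] [[386.0, 277.0], [390.0, 244.0], [437.0, 251.0], [433.0, 284.0]]
scene (437, 237, 8, 53) 169.0 [440.5 263. ] [[437.0, 237.0], [444.0, 237.0], [444.0, 289.0], [437.0, 289.0]]
scene (318, 231, 20, 31) 461.5 [327.5 246. ] [[318.0, 231.0], [337.0, 231.0], [337.0, 261.0], [318.0, 261.0]]
scene (313, 205, 20, 23) 350.0 [322.5 216. ] [[313.0, 205.0], [332.0, 205.0], [332.0, 227.0], [313.0, 227.0]]
scene (354, 195, 74, 44) 779.0 [390.5 216.5] [[354.0, 195.0], [427.0, 195.0], [427.0, 238.0], [354.0, 238.0]]
top (329, 230, 23, 21) 342.5 [340. 240.] [[329.0, 230.0], [351.0, 230.0], [351.0, 250.0], [329.0, 250.0]]
top (313, 188, 23, 23) 377.5 [324. 199.] [[313.0, 188.0], [335.0, 188.0], [335.0, 210.0], [313.0, 210.0]]
top (403, 175, 62, 90) 2013.0 [433.5 219.5] [[403.0, 175.0], [464.0, 175.0], [464.0, 264.0], [403.0, 264.0]]
top (397, 175, 49, 23) 775.5 [421. 186.] [[397.0, 175.0], [445.0, 175.0], [445.0, 197.0], [397.0, 197.0]]
```

View pics/b_s.png

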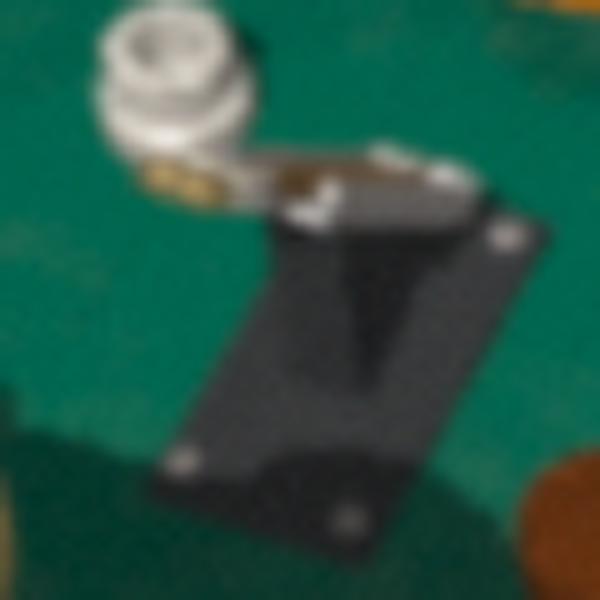

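In the scene crop the ferrule is at about (240,178), which is full (248.6,182.4), the bristle end at (145,175) and the handle end near (450,172). The foot screws are at (507,235), (183,460) and (350,520).

```bash
python3 - <<'E'
from h import *
bs=lambda u,v:(225+u/10-.45,165+v/10-.45); bt=lambda u,v:(215+u/8-.44,155+v/8-.44)
zt=lambda u,v:(200+u/2.264-.3,140+v/2.262-.3); zs=lambda u,v:(185+u/2.264-.3,155+(v-294)/2.267-.3)
def P(k,a,b):
    p,e=tri(a,b);print(k,np.round(p,1),round(e,1))
P("ferrule",bs(240,178),bt(158,368)); P("bristle",bs(148,177),bt(132,435)); P("handle end",bs(455,172),bt(272,130))
P("handle at trough top",bs(295,180),bt(185,325))
for a,b in(((507,235),(370,138)),((350,520),(315,473))):P("screw",bs(*a),bt(*b))
for b in((205,115),(370,138),(315,473)):print("screw top@6",np.round(plane("top",bt(*b),6),1))
P("pot",(328,239),(340.5,240.5));P("tin",(323,213.3),(324.5,199.5))
print("pot@76",plane("top",(340.5,240.5),76),plane("scene",(328,239),76));print("tin@36",plane("top",(324.3,199.5),36),plane("scene",(323,213.3),36))
for a,b in(((464,508),(472,205)),((563,508),(578,197)),((566,556),(584,250)),((462,548),(478,260))):
    P("lid",zs(*a),zt(*b)); print(plane("top",zt(*b),66))
P("pole base",zs(500,450),zt(478,112))
t=cv2.imread("pics/top0.png");h=cv2.cvtColor(t,cv2.COLOR_BGR2HSV)
m=((h[:,:,0]<35)&(h[:,:,2]>185))[220:262,400:462].astype(np.uint8)
c=max(cv2.findContours(m,0,1)[0],key=cv2.contourArea);r=cv2.minAreaRect(c);print(r)
for q in cv2.boxPoints(r)+[400,220]:print("lidbox",np.round(plane("top",q,66),1))
print("box c",plane("top",np.array(r[0])+[400,220],66))
E
```

```text
ferrule [582.1 184.3 134.7] 2.9
bristle [558.9 191.  160.9] 9.3
handle end [671.3 168.5  33.6] 12.4
handle at trough top [597.2 178.8 117.3] 7.3
screw [672.9 148.    8.5] 1.1
screw [566.2 159.9   7. ] 0.1
screw top@6 [679.3 200.3   6. ]
screw top@6 [673.6 147.8   6. ]
screw top@6 [566.3 160.    6. ]
pot [503.5 -53.   76.9] 0.9
tin [603.1 -14.5  38. ] 0.3
pot@76 [503.41192838 -52.63149171  76.        ] [504.23095315 -53.26288542  76.        ]
tin@36 [603.39684837 -14.2565195   36.        ] [604.34195359 -14.0291844   36.        ]
lid [ 532.1 -213.3   51.6] 5.2
[ 532.19620237 -212.07700968   66.        ]
lid [ 542.9 -317.5   78.7] 0.1
[ 543.84397096 -322.26572895   66.        ]
lid [ 489.9 -328.3   66.9] 2.8
[ 489.33237438 -327.24792845   66.        ]
lid [ 475.4 -218.6   60. ] 2.0
[ 475.81006347 -217.95504466   66.        ]
pole base [ 640.4 -235.7   17.8] 9.2
((32.76896667480469, 20.727588653564453), (25.494964599609375, 47.58506393432617), 85.2363510131836)
lidbox [ 533.  -211.7   66. ]
lidbox [ 545.6 -323.3   66. ]
lidbox [ 486.5 -326.9   66. ]
lidbox [ 474.  -216.3   66. ]
box c [ 509.61239903 -269.54034907   66.        ]
```

```bash
cat > w.py <<'E'
import sys;from h import *
def go(x=None,y=None,z=None,yaw=None):
    s=state();p=np.array(s["ee_pos"]);a=np.radians(s["ee_rot"][2]);t=np.array([v if v is not None else q for v,q in zip((x,y,z),p)])
    d=t-p;print("t",s["time_s"],"p",np.round(p,1),"rot",np.round(s["ee_rot"],1),"w",round(float(s["gripper_width"]),1),round(float(s["gripper_force"]),1),"F",np.round(s["force"],1))
    print("tool x %.4f y %.4f z %.4f"%((np.cos(a)*d[0]+np.sin(a)*d[1])/1e3,(np.sin(a)*d[0]-np.cos(a)*d[1])/1e3,-d[2]/1e3), "yaw %.3f"%(-np.radians(yaw-s["ee_rot"][2]) if yaw is not None else 0))
if __name__=="__main__": go(*[None if v=="-" else float(v) for v in sys.argv[1:]])
E
python3 - <<'E'
from h import *
print("box corner tops",tri((185,113),(127,144))); 
for z in(0,150,300):print(z,plane("top",(107,325),z),plane("top",(160,200),z),plane("top",(85,340),z))
E
python3 w.py 180 330 - 172.5
```

```text
box corner tops (array([666.98769033, 371.60451857, 257.66420477]), np.float64(5.586855927410491))
0 [289.7610875  496.84042613   0.        ] [594.51769896 397.40450862   0.        ] [2.54762430e+02 5.44197344e+02 1.13686838e-13]
150 [317.7692165  424.40040007 150.        ] [576.16447569 340.09125397 150.        ] [288.09475921 464.55310775 150.        ]
300 [345.7773455 351.960374  300.       ] [557.81125243 282.77799932 300.        ] [321.42708794 384.90887124 300.        ]
t 0.1 p [176.2 546.9 227.2] rot [-179.9   -0.   162.1] w 91.4 0.0 F [-0.7 -0.2 -0.1]
tool x -0.0701 y -0.2053 z -0.0000 yaw -0.181
```

```bash
python3 -m crank '[{"grip":0.06,"x":-0.014,"y":-0.041,"z":0,"yaw":-0.06},{"grip":0.06,"x":-0.028,"y":-0.082,"z":0,"yaw":-0.12},{"grip":0.06,"x":-0.042,"y":-0.123,"z":0,"yaw":-0.18},{"grip":0.06,"x":-0.056,"y":-0.164,"z":0,"yaw":-0.18},{"grip":0.06,"x":-0.070,"y":-0.205,"z":0,"yaw":-0.18}]' 20; python3 w.py 400 200 240 172.5
```

```text
time_s: 0.52
ee_pos: [179.5, 336.8, 227.3]
ee_rot: [-179.9, -0.0, 172.5]
force: [0.5, -0.7, 0.5]
gripper_width: 61.4
gripper_force: 0.0
t 0.5167 p [179.5 336.8 227.3] rot [-179.9   -0.   172.5] w 61.4 0.0 F [ 0.5 -0.7  0.5]
tool x -0.2365 y -0.1068 z -0.0127 yaw 0.000
```

```bash
python3 -m crank '[{"grip":0.06,"x":-0.036,"y":-0.016,"z":0,"yaw":0},{"grip":0.06,"x":-0.072,"y":-0.032,"z":0,"yaw":0},{"grip":0.06,"x":-0.108,"y":-0.048,"z":0,"yaw":0},{"grip":0.06,"x":-0.144,"y":-0.064,"z":0,"yaw":0},{"grip":0.06,"x":-0.18,"y":-0.08,"z":0,"yaw":0}]'
python3 -m crank '[{"grip":0.06,"x":-0.036,"y":-0.012,"z":0,"yaw":0},{"grip":0.06,"x":-0.072,"y":-0.024,"z":0,"yaw":0},{"grip":0.06,"x":-0.108,"y":-0.036,"z":0,"yaw":0},{"grip":0.06,"x":-0.144,"y":-0.042,"z":0,"yaw":0},{"grip":0.06,"x":-0.18,"y":-0.042,"z":0,"yaw":0}]'; python3 w.py 581 184 132 172.5
```

```text
time_s: 0.93
ee_pos: [349.0, 234.5, 228.0]
ee_rot: [180.0, 0.0, 172.4]
force: [-0.2, 0.5, -0.2]
gripper_width: 60.3
gripper_force: 0.0
time_s: 1.35
ee_pos: [522.0, 168.7, 227.6]
ee_rot: [-180.0, -0.1, 172.3]
force: [-0.1, 0.2, 0.3]
gripper_width: 59.9
gripper_force: 0.0
t 1.35 p [522.  168.7 227.6] rot [-1.800e+02 -1.000e-01  1.723e+02] w 59.9 0.0 F [-0.1  0.2  0.3]
tool x -0.0564 y 0.0230 z 0.0956 yaw -0.003
```

```bash
python3 -m crank '[{"grip":0.06,"x":-0.026,"y":0.011,"z":0,"yaw":0},{"grip":0.06,"x":-0.052,"y":0.022,"z":0,"yaw":0},{"grip":0.06,"x":-0.052,"y":0.022,"z":0.02,"yaw":0},{"grip":0.06,"x":-0.052,"y":0.022,"z":0.02,"yaw":0},{"grip":0.06,"x":-0.052,"y":0.022,"z":0.02,"yaw":0}]'; python3 w.py 581 184 132 172.5
python3 - <<'E'
from h import *
s=grab_frame("scene")[130:220,205:295,::-1];t=grab_frame("top")[140:230,190:280,::-1]
cv2.imwrite("pics/g1.png",np.hstack([cv2.resize(s,(400,400),interpolation=cv2.INTER_CUBIC),cv2.resize(t,(400,400),interpolation=cv2.INTER_CUBIC)]))
E
```

```text
time_s: 1.77
ee_pos: [574.0, 185.3, 206.3]
ee_rot: [-179.9, -0.2, 172.4]
force: [-0.3, -0.3, -0.5]
gripper_width: 60.0
gripper_force: 0.0
t 1.7667 p [574.  185.3 206.3] rot [-179.9   -0.2  172.4] w 60.0 0.0 F [-0.3 -0.3 -0.5]
tool x -0.0071 y -0.0004 z 0.0743 yaw -0.001
```

View pics/g1.png

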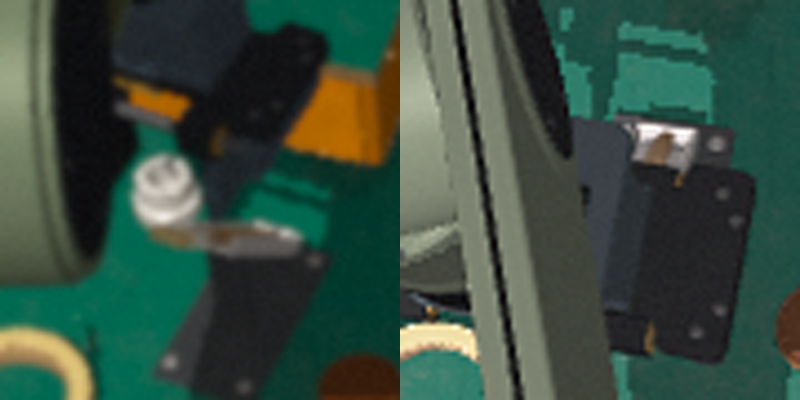

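The gripper stands above the rest with its fingers on either side of the brush. In the left half the ferrule is at (205,235), unobstructed, so I'll descend.

```bash
python3 -m crank '[{"grip":0.06,"x":-0.007,"y":0,"z":0.02,"yaw":0},{"grip":0.06,"x":-0.007,"y":0,"z":0.045,"yaw":0},{"grip":0.06,"x":-0.007,"y":0,"z":0.065,"yaw":0},{"grip":0.06,"x":-0.007,"y":0,"z":0.074,"yaw":0},{"grip":0.06,"x":-0.007,"y":0,"z":0.074,"yaw":0}]' 
python3 -m crank '[{"grip":0.035,"x":0,"y":0,"z":0,"yaw":0},{"grip":0.01,"x":0,"y":0,"z":0,"yaw":0},{"grip":0.01,"x":0,"y":0,"z":0,"yaw":0},{"grip":0.01,"x":0,"y":0,"z":0,"yaw":0},{"grip":0.01,"x":0,"y":0,"z":0,"yaw":0}]' 20
python3 -m crank '[{"grip":0.01,"x":0,"y":0,"z":0,"yaw":0},{"grip":0.01,"x":0,"y":0,"z":0,"yaw":0},{"grip":0.01,"x":0,"y":0,"z":0,"yaw":0},{"grip":0.01,"x":0,"y":0,"z":0,"yaw":0},{"grip":0.01,"x":0,"y":0,"z":0,"yaw":0}]' 20
```

```text
time_s: 2.28
ee_pos: [580.7, 184.5, 132.8]
ee_rot: [-179.9, -0.2, 172.5]
force: [0.3, -1.0, 0.6]
gripper_width: 59.8
gripper_force: 0.0
time_s: 2.7
ee_pos: [582.6, 184.9, 134.9]
ee_rot: [180.0, 0.1, 172.5]
force: [0.1, 0.3, -0.4]
gripper_width: 29.8
gripper_force: 0.0
time_s: 3.12
ee_pos: [582.4, 184.8, 134.2]
ee_rot: [180.0, 0.0, 172.4]
force: [0.1, -0.2, 2.6]
gripper_width: 20.3
gripper_force: 20.0
```

```bash
python3 -m crank '[{"grip":0.01,"x":0,"y":0,"z":-0.008,"yaw":0},{"grip":0.01,"x":0,"y":0,"z":-0.02,"yaw":0},{"grip":0.01,"x":0,"y":0,"z":-0.04,"yaw":0},{"grip":0.01,"x":0,"y":0,"z":-0.06,"yaw":0},{"grip":0.01,"x":0,"y":0,"z":-0.08,"yaw":0}]' 
python3 -m crank '[{"grip":0.01,"x":0,"y":0,"z":-0.02,"yaw":0},{"grip":0.01,"x":0,"y":0,"z":-0.035,"yaw":0},{"grip":0.01,"x":0,"y":0,"z":-0.035,"yaw":0},{"grip":0.01,"x":0,"y":0,"z":-0.035,"yaw":0},{"grip":0.01,"x":0,"y":0,"z":-0.035,"yaw":0}]'; python3 w.py 420 -42 245 172.5
python3 - <<'E'
from h import *
s=grab_frame("scene")[80:260,200:380,::-1];t=grab_frame("top")[100:280,190:370,::-1]
cv2.imwrite("pics/g2.png",np.hstack([cv2.resize(s,(400,400),interpolation=cv2.INTER_CUBIC),cv2.resize(t,(400,400),interpolation=cv2.INTER_CUBIC)]))
E
```

```text
time_s: 3.53
ee_pos: [582.0, 184.7, 214.9]
ee_rot: [-180.0, -0.0, 172.4]
force: [0.4, 0.7, -0.8]
gripper_width: 20.3
gripper_force: 20.0
time_s: 3.95
ee_pos: [581.6, 184.6, 247.8]
ee_rot: [-180.0, -0.1, 172.4]
force: [-1.0, 0.9, -0.4]
gripper_width: 20.5
gripper_force: 20.0
t 3.95 p [581.6 184.6 247.8] rot [-1.800e+02 -1.000e-01  1.724e+02] w 20.5 20.0 F [-1.   0.9 -0.4]
tool x 0.1304 y -0.2458 z 0.0028 yaw -0.001
```

View pics/g2.png

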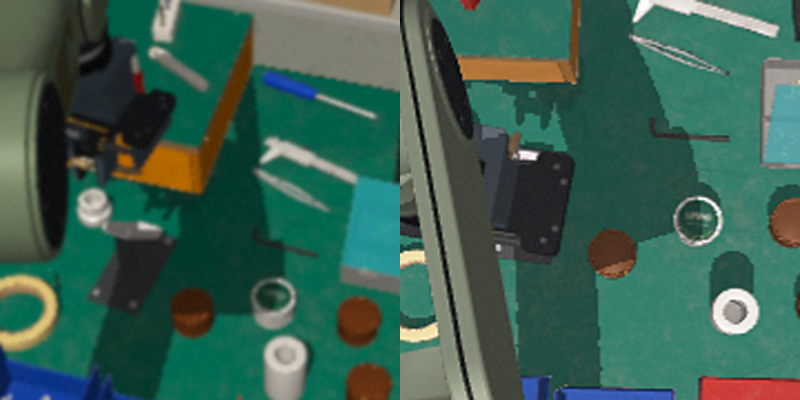

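The brush is out of the rest, and its handle tip shows in the top half at (515,150). Next I'll carry it so the handle end hovers over the pot.

```bash
python3 -m crank '[{"grip":0.01,"x":0.01,"y":-0.018,"z":0,"yaw":0},{"grip":0.01,"x":0.025,"y":-0.045,"z":0,"yaw":0},{"grip":0.01,"x":0.042,"y":-0.075,"z":0,"yaw":0},{"grip":0.01,"x":0.059,"y":-0.105,"z":0,"yaw":0},{"grip":0.01,"x":0.076,"y":-0.135,"z":0,"yaw":0}]' 
python3 -m crank '[{"grip":0.01,"x":0.017,"y":-0.03,"z":0,"yaw":0},{"grip":0.01,"x":0.034,"y":-0.06,"z":0,"yaw":0},{"grip":0.01,"x":0.051,"y":-0.09,"z":0,"yaw":0},{"grip":0.01,"x":0.061,"y":-0.105,"z":0,"yaw":0},{"grip":0.01,"x":0.067,"y":-0.111,"z":0,"yaw":0}]'
python3 -m crank '[{"grip":0.01,"x":0,"y":0,"z":0,"yaw":0},{"grip":0.01,"x":0,"y":0,"z":0,"yaw":0},{"grip":0.01,"x":0,"y":0,"z":0,"yaw":0},{"grip":0.01,"x":0,"y":0,"z":0,"yaw":0},{"grip":0.01,"x":0,"y":0,"z":0,"yaw":0}]'; python3 w.py 407 -40 245 172.5
python3 - <<'E'
from h import *
S=grab_frame("scene")[:,:,::-1];T=grab_frame("top")[:,:,::-1];cv2.imwrite("pics/S3.png",S);cv2.imwrite("pics/T3.png",T)
s=S[170:270,260:360];t=T[180:280,280:380]
cv2.imwrite("pics/g3.png",np.hstack([cv2.resize(s,(400,400),interpolation=cv2.INTER_CUBIC),cv2.resize(t,(400,400),interpolation=cv2.INTER_CUBIC)]))
E
```

```text
time_s: 4.47
ee_pos: [487.5, 59.9, 247.7]
ee_rot: [-180.0, -0.1, 172.5]
force: [0.2, -0.1, -0.8]
gripper_width: 20.2
gripper_force: 20.0
time_s: 4.88
ee_pos: [406.0, -41.8, 248.2]
ee_rot: [-180.0, -0.1, 172.3]
force: [-0.8, 0.4, -0.6]
gripper_width: 20.3
gripper_force: 20.0
time_s: 5.3
ee_pos: [408.8, -39.6, 248.7]
ee_rot: [180.0, -0.0, 172.5]
force: [-1.1, -0.4, -0.9]
gripper_width: 20.5
gripper_force: 20.0
t 5.3 p [408.8 -39.6 248.7] rot [180.   -0.  172.5] w 20.5 20.0 F [-1.1 -0.4 -0.9]
tool x 0.0017 y -0.0006 z 0.0037 yaw 0.001
```

View pics/g3.png

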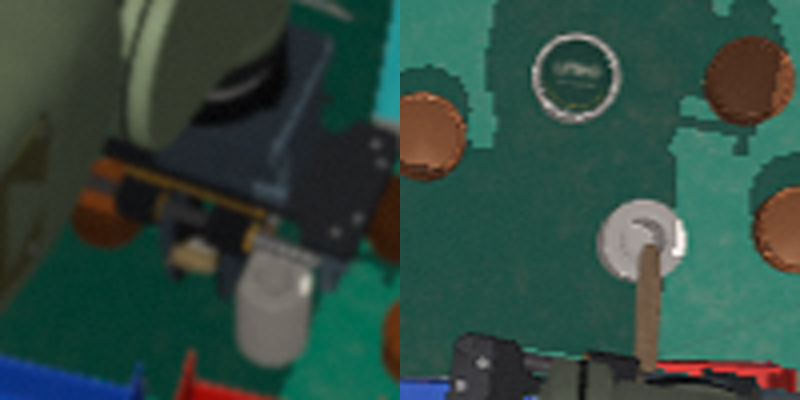

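In the top half the handle tip is at (648,248), which is full (341.6,241.6), just over the pot mouth centred at (643,240). The scene view is partly hidden by the gripper.

```bash
python3 - <<'E'
from h import *
for z in (115,130,140):print(z,np.round(plane("top",(341.6,241.6),z),1),np.round(plane("top",(342.2,268),z+55),1))
E
```

```text
115 [499.8 -52.  115. ] [444.3 -49.6 170. ]
130 [499.3 -50.7 130. ] [444.9 -48.3 185. ]
140 [499.1 -49.9 140. ] [445.2 -47.5 195. ]
```

```bash
python3 -m crank '[{"grip":0.01,"x":-0.006,"y":-0.001,"z":0,"yaw":0},{"grip":0.01,"x":-0.012,"y":-0.001,"z":0,"yaw":0},{"grip":0.01,"x":-0.012,"y":-0.001,"z":0,"yaw":0},{"grip":0.01,"x":-0.012,"y":-0.001,"z":0,"yaw":0},{"grip":0.01,"x":-0.012,"y":-0.001,"z":0,"yaw":0}]' 3
python3 - <<'E'
from h import *
T=grab_frame("top")[:,:,::-1];cv2.imwrite("pics/T4.png",T)
h=cv2.cvtColor(T,cv2.COLOR_BGR2HSV)
# handle brown mask
for im in (cv2.imread("pics/T3.png"),T):
    h=cv2.cvtColor(im,cv2.COLOR_BGR2HSV);m=((h[:,:,0]<22)&(h[:,:,1]>50)&(h[:,:,2]>50))[232:275,325:358].astype(np.uint8)
    c=max(cv2.findContours(m,0,1)[0],key=cv2.contourArea);print(np.array(cv2.boundingRect(c))+[325,232,0,0])
E
python3 w.py
```

```text
time_s: 5.82
ee_pos: [419.9, -42.9, 248.8]
ee_rot: [180.0, -0.0, 172.4]
force: [-0.2, -0.8, -0.4]
gripper_width: 20.5
gripper_force: 3.0
[339 241  19  34]
[341 236   6  29]
t 5.8667 p [419.8 -42.9 248.9] rot [180.   -0.  172.4] w 20.3 3.0 F [-0.5 -0.9 -0.4]
tool x 0.0000 y 0.0000 z -0.0000 yaw 0.000
```

```bash
python3 -m crank '[{"grip":0.01,"x":0,"y":0.001,"z":0.01,"yaw":0},{"grip":0.01,"x":0,"y":0.001,"z":0.025,"yaw":0},{"grip":0.01,"x":0,"y":0.001,"z":0.04,"yaw":0},{"grip":0.01,"x":0,"y":0.001,"z":0.048,"yaw":0},{"grip":0.01,"x":0,"y":0.001,"z":0.048,"yaw":0}]' 5
python3 - <<'E'
from h import *
S=grab_frame("scene")[:,:,::-1];T=grab_frame("top")[:,:,::-1]
s=S[190:270,290:370];t=T[200:280,300:380]
cv2.imwrite("pics/g4.png",np.hstack([cv2.resize(s,(400,400),interpolation=cv2.INTER_CUBIC),cv2.resize(t,(400,400),interpolation=cv2.INTER_CUBIC)]))
E
```

```text
time_s: 6.28
ee_pos: [418.7, -41.7, 199.4]
ee_rot: [180.0, -0.2, 172.4]
force: [-0.2, -0.2, -1.0]
gripper_width: 20.5
gripper_force: 5.0
```

View pics/g4.png

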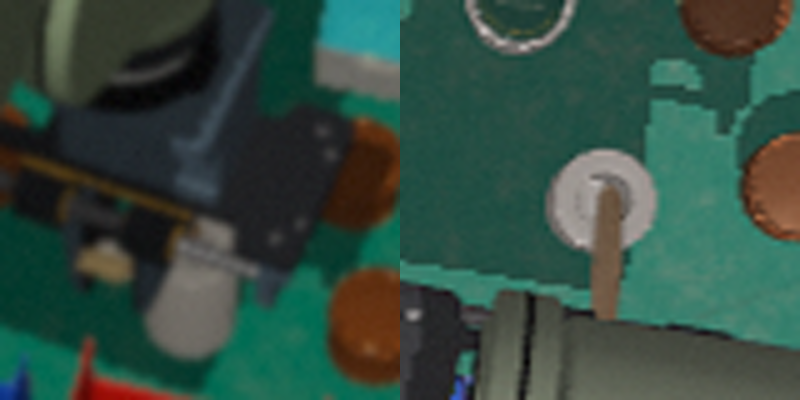

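The handle tip is at crop (607,182), inside the pot mouth, which is centred at (602,200) with a radius of about 29 px. I'll lower it into the mouth, then swing the brush upright about its light grip.

```bash
python3 -m crank '[{"grip":0.01,"x":0.001,"y":0.0015,"z":0.004,"yaw":0},{"grip":0.01,"x":0.001,"y":0.0015,"z":0.009,"yaw":0},{"grip":0.01,"x":0.001,"y":0.0015,"z":0.014,"yaw":0},{"grip":0.01,"x":0.001,"y":0.0015,"z":0.016,"yaw":0},{"grip":0.01,"x":0.001,"y":0.0015,"z":0.016,"yaw":0}]' 5
python3 w.py 433 - 188.6
python3 - <<'E'
from h import *
im=grab_frame("top")[:,:,::-1];cv2.imwrite("pics/T5.png",im)
h=cv2.cvtColor(im,cv2.COLOR_BGR2HSV);m=((h[:,:,0]<22)&(h[:,:,1]>50)&(h[:,:,2]>50))[228:270,325:358].astype(np.uint8)
c=max(cv2.findContours(m,0,1)[0],key=cv2.contourArea);print(np.array(cv2.boundingRect(c))+[325,228,0,0])
E
```

```text
time_s: 6.8
ee_pos: [418.8, -40.2, 184.4]
ee_rot: [180.0, -0.1, 172.4]
force: [0.5, 0.5, -0.2]
gripper_width: 20.5
gripper_force: 5.0
t 6.8 p [418.8 -40.2 184.4] rot [ 1.800e+02 -1.000e-01  1.724e+02] w 20.5 5.0 F [ 0.5  0.5 -0.2]
tool x -0.0141 y 0.0019 z -0.0042 yaw 0.000
[337 238   6  27]
```

```bash
python3 -m crank '[{"grip":0.01,"x":-0.007,"y":0,"z":-0.002,"yaw":0},{"grip":0.01,"x":-0.0145,"y":0,"z":-0.004,"yaw":0},{"grip":0.01,"x":-0.022,"y":0,"z":-0.006,"yaw":0},{"grip":0.01,"x":-0.030,"y":0,"z":-0.007,"yaw":0},{"grip":0.01,"x":-0.0385,"y":0,"z":-0.0075,"yaw":0}]' 5
cat > tip.py <<'E'
from h import *
im=grab_frame("top")[:,:,::-1]
h=cv2.cvtColor(im,cv2.COLOR_BGR2HSV)
m=((h[:,:,0]<22)&(h[:,:,1]>50)&(h[:,:,2]>50))[225:270,320:360].astype(np.uint8)
cs=cv2.findContours(m,0,1)[0]
if cs: print("brown",np.array(cv2.boundingRect(max(cs,key=cv2.contourArea)))+[320,225,0,0])
p=((h[:,:,1]<60)&(h[:,:,2]>100))[222:262,322:362].astype(np.uint8)
cs=cv2.findContours(p,0,1)[0]
if cs: print("pot",np.array(cv2.boundingRect(max(cs,key=cv2.contourArea)))+[322,222,0,0])
E
python3 tip.py; python3 w.py 481 - 185.7
```

```text
time_s: 7.27
ee_pos: [458.7, -45.5, 192.8]
ee_rot: [180.0, 0.1, 172.5]
force: [0.5, 0.2, -0.5]
gripper_width: 20.5
gripper_force: 5.0
brown [341 225   5   7]
pot [335 241  27  21]
t 7.3167 p [460.5 -45.8 192.8] rot [180.    0.2 172.4] w 20.6 5.0 F [ 2.3 -0.6 -0.3]
tool x -0.0203 y 0.0027 z 0.0071 yaw 0.000
```

```bash
cat > asc.py <<'E'
from h import *
import sys
n=sys.argv[1];x0,y0,w,hh=map(int,sys.argv[2:6])
im=grab_frame(n)[:,:,::-1]
h=cv2.cvtColor(im,cv2.COLOR_BGR2HSV)
print(x0,y0)
for y in range(y0,y0+hh):
    r=""
    for x in range(x0,x0+w):
        H,S,V=map(int,h[y,x])
        r+= "b" if H<25 and S>60 and V>50 else "." if 65<H<100 and S>90 else "#" if V<70 else "o" if S<70 and V<130 else "O" if S<70 else ","
    print(y,r)
E
python3 asc.py top 310 205 60 55
```

```text
310 205
205 .....oOOo,,.......,#oOOo......................#bbbbbbbbbbbbb
206 .....oOOoo.o,,o,,..oOOo........................#bbbbbbbbbbbb
207 .....,ooOooo,...,ooOOo......,...................#bbbbbbbbbbb
208 ......,ooOOOooooOOOoo.......,,...................#bbbbbbbbbb
209 ........ooooooOOooo.................,,,..........obbbbbbbbbb
210 ..........ooooooo.............,,....,,.............obbbbbbbb
211 ......................................................,###o.
212 ............................................................
213 ............................................,,..............
214 ............................................................
215 ............................................................
216 ............................................................
217 ............................................................
218 ............................................................
219 ................................ooo.........................
220 ................................bbbo........................
221 ...............................obbbo............
[... 1782 characters left out ...]
ooooooo#ooooooo#oooooooooooooooooooooooooooooooooo
250 ####...#ooooooooo#oooooooooooooooooooooooooooooooooooooooooo
251 ####...#ooooooooo#oooooooooooooooooooooooooooooooooooooooooo
252 ####...#ooooooooo#ooooooooooOOOOOOOoooOooooooooooooooooooooo
253 ####...#Oooooooo##oooooooooOOOOOoOOOoOOoOoooOooooooooooooooo
254 ###....#oooooooo##oooooooooOOOOOOOOOOOOOOOOOOOOOooOooooooooo
255 ###...#oOooooooo#ooooooooooOOOOOOOOOOOOOOOOOOOOOOOOoooooooOo
256 ###...#ooooooooo#ooooooo#ooOOOOOOOOOOOOOOOOOOOOOOOOOOOOOOOOo
257 ###...#ooooooooo#ooooooo#ooOOOOOOOOOOOOOOOOOOOOOOOOOOOOOOOOO
258 ###...#Ooooooooo#oooooooooOOOOOOOOOOOOOOOOOOOOOOOOOOOOOOOOOO
259 ###...#OooooooOo#oooooooooOOOOOOOOOOOOOOOOOOOOOOOOOOOOOOOOOO
```

```bash
python3 - <<'E'
from h import *
from scipy.optimize import least_squares
D=[((408.8,-39.6,248.7),241),((419.8,-42.9,248.9),236),((418.8,-40.2,184.4),238),((460.5,-45.8,192.8),219.5)]
def f(q,D):return [proj("top",np.array(p)+[q[0],-12,q[1]])[1]-r for p,r in D]
for s in(D,D[:3],[D[0],D[1],D[3]]):
    r=least_squares(f,[90,-110],args=(s,));print(r.x,r.fun)
print(plane("top",(343.5,219.5),76),[proj("top",(460.5+a,-57,192.8+c)) for a,c in((88,-119),(95,-112),(70,-130))])
E
python3 asc.py scene 300 190 60 75; python3 w.py
```

```text
[  91.28394468 -111.95717932] [ 0.1838394   0.10961454 -0.34436952  0.02843116]
[  92.42742556 -144.71207078] [ 0.08813878  0.20215238 -0.3114729 ]
[  91.80077264 -117.51314827] [ 0.01766076 -0.02310292  0.00580191]
[552.28142646 -58.69910861  76.        ] [array([342.66021911, 221.1727468 ]), array([342.97683239, 217.92151379]), array([342.11630115, 229.16795688])]
300 190
190 ############oo##############################,###............
191 ###########################################oo###............
192 ##..#######################################o###.............
193 #.......##################################o,###.............
194 #........#####################.###########,o###.............
195 .........##########.#####################,,####.............
196 .........#######.########################,#####.............
197 .........##############################o,o#####.............
198 .........##############################,o,#####.............
199 .........##############################o,######......,,###..
200 .........##############################,o########....#######
201 ....
[... 3579 characters left out ...]
............OOOOOOOOoooooooo....................bbbb
257 ....................oOOOOOOOOOoooooo....................bbbb
258 .......oo............OOOOOOOOOOOOoo.....................bbbb
259 .......bo.............OOOOOOOOOOOo......................bbbb
260 ......obo..............,OOOOOOOO,.......................bbbb
261 ......bbo................,OOOO,.........................#bbb
262 ......bbo................................................bbb
263 ......bbb................................................#bb
264 .....obbbo................................................#b
t 7.4167 p [458.1 -45.4 192.3] rot [180.   -0.  172.4] w 20.7 5.0 F [-0.7  0.5 -0.2]
tool x 0.0000 y 0.0000 z -0.0000 yaw 0.000
```

```bash
python3 -m crank '[{"grip":0.01,"x":0,"y":0,"z":-0.018,"yaw":0},{"grip":0.01,"x":0,"y":0,"z":-0.03,"yaw":0},{"grip":0.01,"x":0.017,"y":0,"z":-0.03,"yaw":0},{"grip":0.01,"x":0.034,"y":0,"z":-0.03,"yaw":0},{"grip":0.01,"x":0.034,"y":0,"z":-0.03,"yaw":0}]' 5
python3 tip.py; python3 w.py 423 -40 178 172.4
```

```text
time_s: 7.83
ee_pos: [420.5, -40.4, 222.2]
ee_rot: [180.0, -0.2, 172.4]
force: [-0.6, 0.0, -1.2]
gripper_width: 20.5
gripper_force: 5.0
brown [338 237   7  27]
pot [330 230  21  21]
t 7.8833 p [422.3 -40.6 222.4] rot [180.   -0.  172.5] w 20.8 5.0 F [-0.6 -0.9 -0.4]
tool x -0.0006 y 0.0007 z 0.0444 yaw 0.001
```

```bash
python3 -m crank '[{"grip":0.01,"x":0,"y":0.0005,"z":0.012,"yaw":0},{"grip":0.01,"x":0,"y":0.0005,"z":0.024,"yaw":0},{"grip":0.01,"x":0,"y":0.0005,"z":0.034,"yaw":0},{"grip":0.01,"x":0,"y":0.0005,"z":0.040,"yaw":0},{"grip":0.01,"x":0,"y":0.0005,"z":0.044,"yaw":0}]' 5
python3 -m crank '[{"grip":0.01,"x":0,"y":0,"z":0,"yaw":0},{"grip":0.01,"x":0,"y":0,"z":0,"yaw":0},{"grip":0.01,"x":0,"y":0,"z":0,"yaw":0},{"grip":0.01,"x":0,"y":0,"z":0,"yaw":0},{"grip":0.01,"x":0,"y":0,"z":0,"yaw":0}]' 4
python3 w.py; python3 asc.py top 322 226 36 42
```

```text
time_s: 8.3
ee_pos: [424.0, -40.4, 177.6]
ee_rot: [180.0, -0.1, 172.4]
force: [0.4, -0.8, -0.8]
gripper_width: 20.6
gripper_force: 5.0
time_s: 8.72
ee_pos: [424.1, -40.4, 178.9]
ee_rot: [180.0, 0.1, 172.4]
force: [-0.6, -0.0, -0.7]
gripper_width: 20.5
gripper_force: 4.0
t 8.7167 p [424.1 -40.4 178.9] rot [1.800e+02 1.000e-01 1.724e+02] w 20.5 4.0 F [-0.6 -0.  -0.7]
tool x 0.0000 y 0.0000 z -0.0000 yaw 0.000
322 226
226 ....................................
227 ....................................
228 ....................................
229 ..................,,................
230 ..............ooOOOOOOo,............
231 .............oOOOOOOOOOOo,..........
232 ...........,OOOOOOOOOOOOOo,.........
233 ..........oOOOOOOOOOOOOOOOo.........
234 .........,oOOOOOOOOOOOOOOOOO........
235 ........,oOOOOOOooooooOOOOOOO.......
236 ........oOOOOOOOOobboooOOOOOO.......
237 ........oOOOOOOOObbbboooOOOOO.......
238 .......ooOOOOOOOobbbboooOOOOOO......
239 .......ooOOOOOOOobbbboooOOOOOO......
240 .......ooOOOOOOOobbbbooooOOOOO......
241 .......ooOOOOOOOobbbboooOOOOOO......
242 .......ooOOOOOOObbbbb
[... 340 characters left out ...]
...
251 ...............bbbbbo...............
252 ...............obbbbo...............
253 ...............obbbbo...............
254 ...............obbbbo..........,....
255 o##............obbbbo...............
256 o#####o........obbbbo...............
257 o###oo#o......,bbbbb,...............
258 ####oooo,......bbbbb,...............
259 ####oooo#####.#bbbbb................
260 ###ooooo##o#o###bbbo................
261 o##ooooo##oooooo####oo,.............
262 ###oooooo#ooooooooooo#####ooo###....
263 ###oooooo#oooooooooooooo#ooo#o######
264 ##oooooooooooooooooooooooooooooo#ooo
265 ##ooooooo#oooooooooooooooooooooooooo
266 ##oooooooooooooooooooooooooooooooooo
267 ##oooooo#ooooooooooooooooooooooooooo
```

```bash
python3 -m crank '[{"grip":0.01,"x":-0.003,"y":-0.001,"z":0,"yaw":0},{"grip":0.01,"x":-0.006,"y":-0.001,"z":-0.001,"yaw":0},{"grip":0.01,"x":-0.010,"y":-0.001,"z":-0.003,"yaw":0},{"grip":0.01,"x":-0.015,"y":-0.001,"z":-0.005,"yaw":0},{"grip":0.01,"x":-0.015,"y":-0.001,"z":-0.005,"yaw":0}]' 4
python3 w.py; python3 asc.py top 328 228 28 32
```

```text
time_s: 9.18
ee_pos: [440.1, -43.5, 184.0]
ee_rot: [180.0, 0.1, 172.4]
force: [0.3, 0.3, -0.8]
gripper_width: 20.4
gripper_force: 4.0
t 9.1833 p [440.1 -43.5 184. ] rot [1.800e+02 1.000e-01 1.724e+02] w 20.4 4.0 F [ 0.3  0.3 -0.8]
tool x 0.0000 y 0.0000 z -0.0000 yaw 0.000
328 228
228 ............................
229 ............,,..............
230 ........ooOOOOOOo,..........
231 .......oOOOOOOOOOOo,........
232 .....,OOOOOOOOOOOOOo,.......
233 ....oOOOOOOOOOOOOOOOo.......
234 ...,oOOOOOOOOOOOOOOOOO......
235 ..ooOOOOOOoobbooOOOOOOO.....
236 ..ooOOOOOOOobbbooOOOOOO.....
237 ..oOOOOOOOObbbboooOOOOO.....
238 .ooOOOOOOOObbbboooOOOOOO....
239 .ooOOOOOOOObbbboooOOOOOO....
240 .ooOOOOOOOObbbbooooOOOOO....
241 .ooOOOOOOOobbbboooOOOOOO....
242 .ooOOOOOOOobbbbbooOOOOO.....
243 ###ooOOOOOobbbbboOOOOOO.....
244 #oo##OOOOOobbbbbOOOOOOo.....
245 #ooo#oOOOOobbbboOOOOOO,.....
246 #oooooOOOOobbbboOOOOO.......
247 #ooooooo##ooobboOOOOO.......
248 ooooooo#oo#ooo##ooo,........
249 oooooo#oooooooooo#o####oo,..
250 oooooo#oooooooooooooooo#oo##
251 oooooo#ooooooooooooooooooooo
252 oooooo#ooooooooooooooooooooo
253 oooooooooooooooooooooooooooo
254 oooooooooooooooooooooooooooo
255 oooooooooooooooooooooooooooo
256 oooooooooooooooooooooooooooo
257 ooooo#oooooooooooooooooooooo
258 ooooo#oooooooooooooooooooooo
259 ooooo#oooooooooooooooooooooo
```

```bash
python3 -m crank '[{"grip":0.01,"x":-0.005,"y":-0.001,"z":-0.001,"yaw":0},{"grip":0.01,"x":-0.010,"y":-0.001,"z":-0.001,"yaw":0},{"grip":0.01,"x":-0.015,"y":-0.001,"z":0,"yaw":0},{"grip":0.01,"x":-0.020,"y":-0.001,"z":0,"yaw":0},{"grip":0.01,"x":-0.020,"y":-0.001,"z":0,"yaw":0}]' 4
python3 w.py; python3 asc.py top 328 228 28 18
```

```text
time_s: 9.65
ee_pos: [459.4, -47.1, 183.3]
ee_rot: [180.0, 0.0, 172.4]
force: [-0.1, 0.8, -1.1]
gripper_width: 20.5
gripper_force: 4.0
t 9.65 p [459.4 -47.1 183.3] rot [180.    0.  172.4] w 20.5 4.0 F [-0.1  0.8 -1.1]
tool x 0.0000 y 0.0000 z -0.0000 yaw 0.000
328 228
228 o###ooooo...................
229 o###ooooo....,..............
230 o###ooooooOOOOOOo,..........
231 o###ooooooo###oooOo.........
232 o##oooooo#oooooo#o#o#o......
233 o##oooooo#ooooooooooooo#o##o
234 o##oooooo#oooooooooooooooooo
235 o##ooooooooooooooooooooooooo
236 o##oooooo#oooooooooooooooooo
237 o##oooooo#oooooooooooooooooo
238 o##ooooooooooooooooooooooooo
239 o#ooooooo#oooooooooooooooooo
240 o#oooooooooooooooooooooooooo
241 ##oooooooooooooooooooooooooo
242 o#oooooooooooooooooooooooooo
243 ##oooooooooooooooooooooooooo
244 ##oooooooooooooooooooooooooo
245 ##oooooo#Ooooooooooooooooooo
```

```bash
python3 asc.py scene 305 215 45 50
```

```text
305 215
215 #####bbbbbbb################oo,ooo###########
216 ##########bbbbb##############oooooo##########
217 ############bbbbbb############,oooo##########
218 ######b##########bbb#############oo##########
219 ######b############bbbb######################
220 #####bb#########o####bbbbbb##################
221 #####bb#########oo######bbbbbb###############
222 #####b#####################bbbb#.############
223 ..##########################bb#.....#########
224 ....##########################........#######
225 .....######################bb#........#######
226 ......###bbbbb############bb###........######
227 ......###bbbbbb###########bbooo##......######
228 ......###bbbbbbb##########bboooooo##..#######
229 ......##bbbbbbbbb#########booooooooo#########
230 ......###bbbbbbbbb##########.#ooooooooo######
231 ......####bbbbbbbbb#########....##ooooooo####
232 .......####oooobbbb#######ooo......#ooooooo##
233 .......######oooooo######oooooo......#oooooo#
234 .......####...oooo#######ooooooo.........,ooo
235 .......####...,ooo######oooooooo...........,#
236 ........##....oooo######ooooooooo.....
[... 707 characters left out ...]

251 ..............oooooooooooooooooo.............
252 ..............oooooooooooooooooo.............
253 ..............oOOOoooooooooooooo.............
254 ..............oOOOOOOOOooooooooo.............
255 ..............oOOOOOOOOOooooooo,.............
256 ...............OOOOOOOOOOOooooo..............
257 ...............oOOOOOOOOOOOOOoo..............
258 ..oo............OOOOOOOOOOOOOo...............
259 ..bo.............OOOOOOOOOOOo................
260 .obo..............,OOOOOOOO,.................
261 .bbo................,OOOO,...................
262 .bbo.........................................
263 .bbb.........................................
264 obbbo........................................
```

The scene pixel map shows the handle entering the pot's bore at (329,240), and the pot hasn't moved. I'll continue swinging the brush upright and lowering it.

```bash
python3 -m crank '[{"grip":0.01,"x":-0.006,"y":0,"z":0.001,"yaw":0},{"grip":0.01,"x":-0.012,"y":0,"z":0.003,"yaw":0},{"grip":0.01,"x":-0.019,"y":0,"z":0.006,"yaw":0},{"grip":0.01,"x":-0.026,"y":0,"z":0.010,"yaw":0},{"grip":0.01,"x":-0.026,"y":0,"z":0.010,"yaw":0}]' 4
python3 w.py 503 -53 172; python3 asc.py scene 312 228 30 16
```

```text
time_s: 10.17
ee_pos: [485.2, -50.5, 172.5]
ee_rot: [180.0, -0.0, 172.4]
force: [0.8, 0.4, -0.5]
gripper_width: 20.5
gripper_force: 4.0
t 10.1667 p [485.2 -50.5 172.5] rot [180.   -0.  172.4] w 20.5 4.0 F [ 0.8  0.4 -0.5]
tool x -0.0180 y -0.0001 z 0.0005 yaw 0.000
312 228
228 ....####..oooooo#####.........
229 .....##....#bbo######.........
230 ......#....#bbbb####..........
231 ...........#bbbb#####.........
232 ..........,obbbb####oo........
233 .........oooobbb###ooooo......
234 ........,oooobbb###oooooo.....
235 ........ooooobbbboooooooo.....
236 .......oooooobbbbboooooooo....
237 .......ooooooobbbboooooooo....
238 ......#ooooooobbbbbooooooo....
239 ......,ooooooobbbbbooooooo....
240 ......,ooooooobbbbbooooooo....
241 .......oooooooobbbbooooooo....
242 .......oooooooobbbbooooooo....
243 .......ooooooooooooooooooo....
```

```bash
python3 -m crank '[{"grip":0.01,"x":-0.006,"y":0,"z":0.002,"yaw":0},{"grip":0.01,"x":-0.012,"y":0,"z":0.004,"yaw":0},{"grip":0.01,"x":-0.018,"y":0,"z":0.007,"yaw":0},{"grip":0.01,"x":-0.018,"y":0,"z":0.011,"yaw":0},{"grip":0.01,"x":-0.018,"y":0,"z":0.013,"yaw":0}]' 4
python3 w.py 503.5 -53 158; python3 asc.py scene 312 222 32 22
```

```text
time_s: 10.63
ee_pos: [501.9, -52.7, 159.7]
ee_rot: [180.0, -0.0, 172.4]
force: [0.2, -0.5, -1.6]
gripper_width: 20.7
gripper_force: 4.0
t 10.6333 p [501.9 -52.7 159.7] rot [180.   -0.  172.4] w 20.7 4.0 F [ 0.2 -0.5 -1.6]
tool x -0.0016 y -0.0001 z 0.0017 yaw 0.000
312 222
222 ..oooo#####oooooobb######.......
223 ..,ooo#####oooooooo######.......
224 ...ooo######ooooooo#####........
225 ...#oo######ooooooo#####........
226 .....o######ooooooo####.........
227 .......#####obbbbo#####.........
228 ............##bbbbb####.........
229 .............#bbbb####..........
230 .............#bbbb####..........
231 ............,obbbbb###..........
232 ..........,ooobbbbb###..........
233 .........ooooobbbbbooooo........
234 ........,ooooobbbbboooooo.......
235 ........oooooobbbbboooooo.......
236 .......,oooooobbbbbooooooo......
237 .......ooooooobbbbbooooooo......
238 .......OOOOOoobbbbbooooooo......
239 ......,OOOOOoobbbbbooooooo......
240 ......,OOOOOOobbbbbooooooo......
241 ......,OOOOOOObbbbbooooooo......
242 .......OOOOOOOObbbbOOOOOoo......
243 .......OOOOOOOOOOOOOOOOOoo......
```

Nearly upright and almost at the floor. I'll open just enough to drop it gently, then rise straight up.

```bash
python3 -m crank '[{"grip":0.01,"x":-0.001,"y":0,"z":0.001,"yaw":0},{"grip":0.026,"x":-0.001,"y":0,"z":0.001,"yaw":0},{"grip":0.035,"x":-0.001,"y":0,"z":0.001,"yaw":0},{"grip":0.05,"x":-0.001,"y":0,"z":0.001,"yaw":0},{"grip":0.06,"x":-0.001,"y":0,"z":0.001,"yaw":0}]' 4
python3 -m crank '[{"grip":0.06,"x":0,"y":0,"z":0,"yaw":0},{"grip":0.06,"x":0,"y":0,"z":-0.012,"yaw":0},{"grip":0.06,"x":0,"y":0,"z":-0.035,"yaw":0},{"grip":0.06,"x":0,"y":0,"z":-0.07,"yaw":0},{"grip":0.06,"x":0,"y":0,"z":-0.105,"yaw":0}]' 4
python3 w.py 603.5 -14.3 265 172; python3 asc.py scene 308 185 40 78
```

```text
time_s: 11.1
ee_pos: [502.8, -52.8, 159.7]
ee_rot: [180.0, 0.0, 172.4]
force: [0.4, 0.8, -0.2]
gripper_width: 43.0
gripper_force: 0.0
time_s: 11.52
ee_pos: [502.0, -52.8, 265.0]
ee_rot: [180.0, -0.1, 172.4]
force: [-0.2, 0.2, -1.2]
gripper_width: 60.1
gripper_force: 0.0
t 11.5167 p [502.  -52.8 265. ] rot [ 1.800e+02 -1.000e-01  1.724e+02] w 60.1 0.0 F [-0.2  0.2 -1.2]
tool x -0.0955 y 0.0515 z 0.0000 yaw 0.008
308 185
185 ..#########.....###########......#######
186 ..#########.........##########..########
187 ..#########...........##################
188 ..#########..............###############
189 ..#############..............###########
190 ...########...#.###............#########
191 ...#######..........##.........#########
192 ...######................##....#########
193 ...######.................#.############
194 ...#####........................########
195 ...####..........................#######
196 ....###..........................#######
197 ....###..........................#######
198 ....##...........................#######
199 .................................######.
20
[... 2132 characters left out ...]
ooooooooooooooo..........
248 ...........ooooooooooooooooooo..........
249 ...........ooooooooooooooooooo..........
250 ...........oooooooooooooooooo,..........
251 ...........oooooooooooooooooo...........
252 ...........oOOOOOoooooooooooo...........
253 ...........oOOOOOOOOooooooooo...........
254 ...........oOOOOOOOOOOOOooooo...........
255 ...........oOOOOOOOOOOOOOOoo,...........
256 ............OOOOOOOOOOOOOOoo............
257 ............OOOOOOOOOOOOOOoo............
258 o............OOOOOOOOOOOOOo.............
259 o.............OOOOOOOOOOOo..............
260 o..............,OOOOOOOO,...............
261 o................,OOOO,.................
262 o.......................................
```

```bash
python3 -m crank '[{"grip":0.072,"x":-0.02,"y":0.011,"z":0,"yaw":0},{"grip":0.072,"x":-0.045,"y":0.025,"z":0,"yaw":0},{"grip":0.072,"x":-0.075,"y":0.04,"z":0,"yaw":0},{"grip":0.072,"x":-0.0955,"y":0.0515,"z":0.01,"yaw":0},{"grip":0.072,"x":-0.0955,"y":0.0515,"z":0.02,"yaw":0}]' 20
python3 w.py 603.5 -14.3 20; python3 asc.py top 300 185 75 70; python3 -c "
from h import *
print(state()['qpos'],plane('scene',(323.5,227),190))"
```

```text
time_s: 11.98
ee_pos: [608.3, -12.8, 243.7]
ee_rot: [179.9, 0.2, 172.5]
force: [-0.5, -0.8, 0.4]
gripper_width: 71.9
gripper_force: 0.0
t 11.9833 p [608.3 -12.8 243.7] rot [179.9   0.2 172.5] w 71.9 0.0 F [-0.5 -0.8  0.4]
tool x 0.0046 y -0.0021 z 0.2237 yaw 0.000
300 185
185 oo####b##...#####################################ooooooooooooooo##########o
186 oo###b###........##############################ooooo#o#oo#ooooo############
187 oo###bo######,,.....###o#####################ooo#oooooooooooooo############
188 o####boo#####o#####,######################ooooooooo#ooooooooooo############
189 o####b##oooooo########o#oo#o########ooooooooooooooooooooooooooo############
190 o####bb#####o#oooooo#######oo###oo##########ooo#ooooooooooooooo############
191 o###b,,.############oooooo#######################oooooooooooooo############
192 o#####.........oo#########oooooo#######################ooooooo#############
193 o####.........oOo....###########ooooooo####################################
194 o#,...........Ooo..........###########oooooo######bb#######################
195 o#,...........Oo...,.oo
[... 4212 characters left out ...]

248 OOOOOOOOOOOOOOOOOOoOoooooooooooooooooooooooooOOO.........................o#
249 OOOOOOOOOOOOOOOooOoooooooooooooooooooooooooooooooooooooooooo,............##
250 OOOOOOOOOOOOOOOOooOooooooooooooooooooooooooooooooooooooooooooooooOOOOOOO,oo
251 OOOOOOOOOOOOOOOOOooooooooooooooooooooooooooooooooooooooooooooooooOOOOOOOOOO
252 OOOOOOOOOOOOOOOOoooooooooooooooooooooooooooooooooooooooooooooooooOOOOOOOOOO
253 OOOOOOOOOOOOOOOOoOOOooooooooooooooooooooooooooooooooooooooooooooOOOOOOOOOOO
254 OOOOOOOOOOOOOOOOOoOooooooooooooooooooooooooooooooooooooooooooooooOOOOOOOOOO
[-2.37584858e+00  2.07194788e+01  8.41383028e+01  9.76278461e-03
  7.53815720e+01 -8.49070891e+01] [464.90619473 -50.53139687 190.        ]
```

The pot is unmoved at (340,240), and the brush stands in it leaning toward the robot, away from the tin. I'll descend on the tin at (324,198).

```bash
python3 -m crank '[{"grip":0.072,"x":0.004,"y":-0.002,"z":0.02,"yaw":0},{"grip":0.072,"x":0.004,"y":-0.002,"z":0.05,"yaw":0},{"grip":0.072,"x":0.004,"y":-0.002,"z":0.08,"yaw":0},{"grip":0.072,"x":0.004,"y":-0.002,"z":0.11,"yaw":0},{"grip":0.072,"x":0.004,"y":-0.002,"z":0.135,"yaw":0}]' 20
python3 -m crank '[{"grip":0.072,"x":0,"y":0,"z":0.01,"yaw":0},{"grip":0.072,"x":0,"y":0,"z":0.015,"yaw":0},{"grip":0.072,"x":0,"y":0,"z":0.015,"yaw":0},{"grip":0.072,"x":0,"y":0,"z":0.015,"yaw":0},{"grip":0.072,"x":0,"y":0,"z":0.015,"yaw":0}]' 20
python3 w.py 603.5 -14.3 20 172.4; python3 asc.py scene 318 225 25 20
```

```text
time_s: 12.45
ee_pos: [598.0, -16.2, 107.7]
ee_rot: [-180.0, -0.1, 172.4]
force: [0.1, -0.3, -0.9]
gripper_width: 72.1
gripper_force: 0.0
time_s: 12.87
ee_pos: [601.1, -15.9, 96.3]
ee_rot: [180.0, 0.2, 172.5]
force: [0.8, -1.1, 0.0]
gripper_width: 71.9
gripper_force: 0.0
t 12.8667 p [601.1 -15.9  96.3] rot [180.    0.2 172.5] w 71.9 0.0 F [ 0.8 -1.1  0. ]
tool x -0.0022 y 0.0019 z 0.0763 yaw 0.001
318 225
225 OObbbbbOOOoo.............
226 OObbbbbbbbo..............
227 ,Obbbbbbbbo..............
228 .,obbbbbbb,,.............
229 ..Obbbbbbbbo.............
230 ..OOOObbbbbo.............
231 ..OOOOOOOOOoo,...........
232 ...OOOOOOOOooooo#........
233 ...oOOOOOOOooooooo,......
234 ..,OOOOOOOOooooOOOo......
235 ..OOOObbboooooOOOOOo.....
236 .OOOOObbbbboooOOOOOo.....
237 .OOOOObbbbboooOOOOOO,....
238 ,OOOOOobbbboooOOOOOOo....
239 ,OOOOOobbbbbooOOOOOOo....
240 ,OOOOOObbbbbooOOOOOOo....
241 ,OOOOOObbbbbooOOOOOOo....
242 .OOOOOOObbbboOOOOOOo,....
243 .OOOOOOOOOOOOOOOOOOo.....
244 .oOOOOOOOOOOOOOOOOOo.....
```

```bash
python3 -m crank '[{"grip":0.072,"x":-0.002,"y":0.0015,"z":0.02,"yaw":0},{"grip":0.072,"x":-0.002,"y":0.0015,"z":0.04,"yaw":0},{"grip":0.072,"x":-0.002,"y":0.0015,"z":0.06,"yaw":0},{"grip":0.072,"x":-0.002,"y":0.0015,"z":0.07,"yaw":0},{"grip":0.072,"x":-0.002,"y":0.0015,"z":0.076,"yaw":0}]' 20
python3 -m crank '[{"grip":0.072,"x":0,"y":0,"z":0,"yaw":0},{"grip":0.06,"x":0,"y":0,"z":0,"yaw":0},{"grip":0.05,"x":0,"y":0,"z":0,"yaw":0},{"grip":0.045,"x":0,"y":0,"z":0,"yaw":0},{"grip":0.045,"x":0,"y":0,"z":0,"yaw":0}]' 20
python3 -m crank '[{"grip":0.045,"x":0,"y":0,"z":0,"yaw":0},{"grip":0.045,"x":0,"y":0,"z":0,"yaw":0},{"grip":0.045,"x":0,"y":0,"z":0,"yaw":0},{"grip":0.045,"x":0,"y":0,"z":0,"yaw":0},{"grip":0.045,"x":0,"y":0,"z":0,"yaw":0}]' 20
python3 w.py
```

```text
time_s: 13.33
ee_pos: [601.9, -14.5, 17.8]
ee_rot: [180.0, -0.0, 172.5]
force: [0.5, -1.1, -0.7]
gripper_width: 72.2
gripper_force: 0.0
time_s: 13.75
ee_pos: [603.1, -14.4, 19.6]
ee_rot: [180.0, 0.1, 172.4]
force: [0.5, 0.1, 2.6]
gripper_width: 52.1
gripper_force: 20.0
time_s: 14.17
ee_pos: [603.1, -14.4, 19.6]
ee_rot: [180.0, 0.1, 172.4]
force: [0.2, 1.3, 6.0]
gripper_width: 52.1
gripper_force: 20.0
t 14.1667 p [603.1 -14.4  19.6] rot [1.800e+02 1.000e-01 1.724e+02] w 52.1 20.0 F [0.2 1.3 6. ]
tool x 0.0000 y 0.0000 z -0.0000 yaw 0.000
```

```bash
python3 -m crank '[{"grip":0.045,"x":0,"y":0,"z":-0.005,"yaw":0},{"grip":0.045,"x":0,"y":0,"z":-0.02,"yaw":0},{"grip":0.045,"x":0,"y":0,"z":-0.045,"yaw":0},{"grip":0.045,"x":0,"y":0,"z":-0.075,"yaw":0},{"grip":0.045,"x":0,"y":0,"z":-0.105,"yaw":0}]' 20
python3 -m crank '[{"grip":0.045,"x":0,"y":0,"z":-0.03,"yaw":0},{"grip":0.045,"x":0,"y":0,"z":-0.06,"yaw":0},{"grip":0.045,"x":0,"y":0,"z":-0.09,"yaw":0},{"grip":0.045,"x":0,"y":0,"z":-0.11,"yaw":0},{"grip":0.045,"x":0,"y":0,"z":-0.12,"yaw":0}]' 20
python3 w.py 509.6 -269.5 245 172.4
python3 - <<'E'
from h import *
# refine lid centre: both views at measured lid height
for n,(x,y,w,hh) in(("top",(398,215,66,50)),("scene",(380,238,65,55))):
    im=grab_frame(n)[:,:,::-1];cv2.imwrite(f"pics/{n}7.png",im);h=cv2.cvtColor(im,cv2.COLOR_BGR2HSV)
    m=((h[:,:,0]<35)&(h[:,:,2]>165))[y:y+hh,x:x+w].astype(np.uint8)
    c=max(cv2.findContours(m,0,1)[0],key=cv2.contourArea);r=cv2.minAreaRect(c);q=np.array(r[0])+[x,y]
    print(n,q,r[1:],plane(n,q,66))
E
```

```text
time_s: 14.58
ee_pos: [601.0, -14.7, 123.7]
ee_rot: [-180.0, -0.2, 172.5]
force: [0.3, 0.1, -0.2]
gripper_width: 51.9
gripper_force: 20.0
time_s: 15.0
ee_pos: [602.9, -14.8, 246.6]
ee_rot: [180.0, 0.3, 172.4]
force: [1.1, 0.7, -2.1]
gripper_width: 52.2
gripper_force: 20.0
t 15.0 p [602.9 -14.8 246.6] rot [180.    0.3 172.4] w 52.2 20.0 F [ 1.1  0.7 -2.1]
tool x 0.0590 y -0.2647 z 0.0016 yaw 0.001
top [431.41175842 240.85293961] ((25.539934158325195, 50.542999267578125), 85.60128784179688) [ 509.22406931 -266.35889406   66.        ]
scene [411.65502167 264.08733368] ((45.3321533203125, 30.39765167236328), 7.594643592834473) [ 493.66065413 -271.55195159   66.        ]
```

```bash
python3 -m crank '[{"grip":0.045,"x":0.004,"y":-0.016,"z":0,"yaw":0},{"grip":0.045,"x":0.010,"y":-0.043,"z":0,"yaw":0},{"grip":0.045,"x":0.017,"y":-0.075,"z":0,"yaw":0},{"grip":0.045,"x":0.024,"y":-0.107,"z":0,"yaw":0},{"grip":0.045,"x":0.031,"y":-0.14,"z":0,"yaw":0}]' 20
python3 -m crank '[{"grip":0.045,"x":0.007,"y":-0.033,"z":0,"yaw":0},{"grip":0.045,"x":0.014,"y":-0.066,"z":0,"yaw":0},{"grip":0.045,"x":0.021,"y":-0.095,"z":0,"yaw":0},{"grip":0.045,"x":0.026,"y":-0.115,"z":0,"yaw":0},{"grip":0.045,"x":0.028,"y":-0.124,"z":0,"yaw":0}]' 20
python3 -m crank '[{"grip":0.045,"x":0,"y":0,"z":0.03,"yaw":0},{"grip":0.045,"x":0,"y":0,"z":0.06,"yaw":0},{"grip":0.045,"x":0,"y":0,"z":0.08,"yaw":0},{"grip":0.045,"x":0,"y":0,"z":0.095,"yaw":0},{"grip":0.045,"x":0,"y":0,"z":0.1,"yaw":0}]' 20
python3 -m crank '[{"grip":0.045,"x":0,"y":0,"z":0.02,"yaw":0},{"grip":0.045,"x":0,"y":0,"z":0.02,"yaw":0},{"grip":0.045,"x":0,"y":0,"z":0.02,"yaw":0},{"grip":0.045,"x":0,"y":0,"z":0.02,"yaw":0},{"grip":0.045,"x":0,"y":0,"z":0.02,"yaw":0}]' 20
python3 w.py 509.5 -268.5 86 172.4
```

```text
time_s: 15.52
ee_pos: [551.2, -150.0, 240.7]
ee_rot: [180.0, -0.3, 172.5]
force: [0.6, -0.0, -1.7]
gripper_width: 52.2
gripper_force: 20.0
time_s: 15.93
ee_pos: [506.8, -270.5, 240.8]
ee_rot: [180.0, -0.3, 172.3]
force: [0.7, 0.2, -1.2]
gripper_width: 52.3
gripper_force: 20.0
time_s: 16.35
ee_pos: [506.9, -266.5, 139.0]
ee_rot: [179.8, -0.4, 172.5]
force: [0.2, 0.4, -2.2]
gripper_width: 52.4
gripper_force: 20.0
time_s: 16.77
ee_pos: [509.8, -268.7, 124.6]
ee_rot: [-180.0, 0.1, 172.5]
force: [-0.1, -0.0, -2.0]
gripper_width: 52.3
gripper_force: 20.0
t 16.7667 p [ 509.8 -268.7  124.6] rot [-1.800e+02  1.000e-01  1.725e+02] w 52.3 20.0 F [-0.1 -0.  -2. ]
tool x 0.0003 y 0.0002 z 0.0386 yaw 0.001
```

```bash
python3 -m crank '[{"grip":0.045,"x":0,"y":0,"z":0.01,"yaw":0},{"grip":0.045,"x":0,"y":0,"z":0.02,"yaw":0},{"grip":0.045,"x":0,"y":0,"z":0.028,"yaw":0},{"grip":0.045,"x":0,"y":0,"z":0.033,"yaw":0},{"grip":0.045,"x":0,"y":0,"z":0.035,"yaw":0}]' 20
python3 -m crank '[{"grip":0.045,"x":0,"y":0,"z":0,"yaw":0},{"grip":0.045,"x":0,"y":0,"z":0,"yaw":0},{"grip":0.045,"x":0,"y":0,"z":0.0005,"yaw":0},{"grip":0.045,"x":0,"y":0,"z":0.0005,"yaw":0},{"grip":0.045,"x":0,"y":0,"z":0.001,"yaw":0}]' 20
python3 w.py 509.5 -268.5 86 172.4
```

```text
time_s: 17.18
ee_pos: [508.2, -268.1, 86.8]
ee_rot: [179.9, -0.1, 172.4]
force: [0.5, 0.4, -3.0]
gripper_width: 52.4
gripper_force: 20.0
time_s: 17.6
ee_pos: [509.3, -268.6, 87.8]
ee_rot: [-180.0, 0.1, 172.4]
force: [-0.2, -0.2, -1.2]
gripper_width: 52.1
gripper_force: 20.0
t 17.6 p [ 509.3 -268.6   87.8] rot [-1.800e+02  1.000e-01  1.724e+02] w 52.1 20.0 F [-0.2 -0.2 -1.2]
tool x -0.0002 y 0.0002 z 0.0018 yaw 0.001
```

```bash
python3 -m crank '[{"grip":0.045,"x":0,"y":0,"z":0.0005,"yaw":0},{"grip":0.045,"x":0,"y":0,"z":0.001,"yaw":0},{"grip":0.045,"x":0,"y":0,"z":0.0015,"yaw":0},{"grip":0.045,"x":0,"y":0,"z":0.0015,"yaw":0},{"grip":0.045,"x":0,"y":0,"z":0.0015,"yaw":0}]' 20
python3 w.py 509.5 -268.5 86 172.4
```

```text
time_s: 18.02
ee_pos: [509.0, -268.5, 86.2]
ee_rot: [-180.0, 0.0, 172.4]
force: [-1.5, 0.7, 0.2]
gripper_width: 52.3
gripper_force: 20.0
t 18.0167 p [ 509.  -268.5   86.2] rot [-180.     0.   172.4] w 52.3 20.0 F [-1.5  0.7  0.2]
tool x -0.0005 y 0.0001 z 0.0002 yaw 0.001
```

```bash
python3 -m crank '[{"grip":0.045,"x":0,"y":0,"z":0.0003,"yaw":0},{"grip":0.045,"x":0,"y":0,"z":0.0006,"yaw":0},{"grip":0.045,"x":0,"y":0,"z":0.0006,"yaw":0},{"grip":0.045,"x":0,"y":0,"z":0.0006,"yaw":0},{"grip":0.045,"x":0,"y":0,"z":0.0006,"yaw":0}]' 20
python3 w.py 509.5 -268.5 86 172.4
```

```text
time_s: 18.43
ee_pos: [509.1, -268.5, 86.1]
ee_rot: [-180.0, 0.0, 172.4]
force: [-1.9, 0.1, 5.5]
gripper_width: 52.2
gripper_force: 20.0
t 18.4333 p [ 509.1 -268.5   86.1] rot [-180.     0.   172.4] w 52.2 20.0 F [-1.9  0.1  5.5]
tool x -0.0004 y 0.0001 z 0.0001 yaw 0.001
```

The tin is resting on the lid, with the upward force now at 5.5 N. I'll release slowly, rise, and back off.

```bash
python3 -m crank '[{"grip":0.051,"x":0,"y":0,"z":0,"yaw":0},{"grip":0.054,"x":0,"y":0,"z":0,"yaw":0},{"grip":0.058,"x":0,"y":0,"z":0,"yaw":0},{"grip":0.064,"x":0,"y":0,"z":0,"yaw":0},{"grip":0.072,"x":0,"y":0,"z":0,"yaw":0}]' 5
python3 -m crank '[{"grip":0.074,"x":0,"y":0,"z":0,"yaw":0},{"grip":0.074,"x":0,"y":0,"z":0,"yaw":0},{"grip":0.074,"x":0,"y":0,"z":-0.01,"yaw":0},{"grip":0.074,"x":0,"y":0,"z":-0.03,"yaw":0},{"grip":0.074,"x":0,"y":0,"z":-0.06,"yaw":0}]' 5
python3 -m crank '[{"grip":0.074,"x":0,"y":0,"z":-0.03,"yaw":0},{"grip":0.074,"x":0,"y":0,"z":-0.07,"yaw":0},{"grip":0.074,"x":0,"y":0,"z":-0.10,"yaw":0},{"grip":0.074,"x":0.03,"y":0,"z":-0.13,"yaw":0},{"grip":0.074,"x":0.06,"y":0,"z":-0.13,"yaw":0}]' 5
python3 -m crank '[{"grip":0.074,"x":0.03,"y":0,"z":0,"yaw":0},{"grip":0.074,"x":0.06,"y":0,"z":0,"yaw":0},{"grip":0.074,"x":0.08,"y":0,"z":0,"yaw":0},{"grip":0.074,"x":0.08,"y":0,"z":0,"yaw":0},{"grip":0.074,"x":0.08,"y":0,"z":0,"yaw":0}]' 5
python3 - <<'E'
from h import *
s=grab_frame("scene")[185:295,300:450,::-1];t=grab_frame("top")[180:270,300:460,::-1]
cv2.imwrite("pics/end.png",np.hstack([cv2.resize(s,(400,293),interpolation=cv2.INTER_CUBIC),cv2.resize(t,(400,293),interpolation=cv2.INTER_CUBIC)]))
print(state()["time_s"],state()["ee_pos"])
E
```

```text
time_s: 18.85
ee_pos: [509.0, -268.5, 85.0]
ee_rot: [180.0, -0.0, 172.4]
force: [0.0, -0.3, 0.2]
gripper_width: 68.1
gripper_force: 0.0
time_s: 19.27
ee_pos: [507.6, -267.7, 144.3]
ee_rot: [179.9, -0.3, 172.4]
force: [1.3, -0.9, 0.5]
gripper_width: 74.1
gripper_force: 0.0
time_s: 19.68
ee_pos: [452.2, -262.1, 282.0]
ee_rot: [-179.7, 0.7, 172.5]
force: [0.3, -0.7, 0.6]
gripper_width: 74.0
gripper_force: 0.0
time_s: 20.1
ee_pos: [369.9, -250.2, 276.4]
ee_rot: [-180.0, 0.1, 172.4]
force: [0.0, 0.2, 0.0]
gripper_width: 74.6
gripper_force: 0.0
20.2 [ 371.2078145  -250.48478122  275.8921835 ]
```

View pics/end.png

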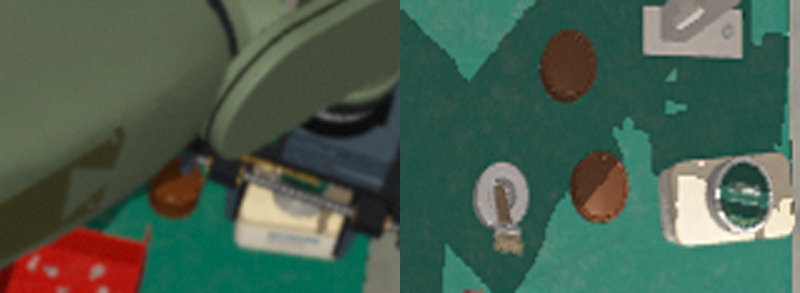

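The top half shows the tin upright on the lid at crop (740,195), which is full (436,240). The brush stands in the pot at (500,195), and nothing is disturbed. I'll check the tin's centring numerically.

```bash
python3 -c "
from h import *
print(plane('top',(436,239.9),102),state()['force'])
im=grab_frame('top')[:,:,::-1];h=cv2.cvtColor(im,cv2.COLOR_BGR2HSV)
m=((h[:,:,0]>60)&(h[:,:,0]<100)&(h[:,:,1]>60))[229:252,424:450].astype(np.uint8)
c=max(cv2.findContours(m,0,1)[0],key=cv2.contourArea);q=np.array(cv2.minEnclosingCircle(c)[0])+[424,229];print(q,plane('top',q,102))"
```

```text
[ 510.28806685 -265.48112296  102.        ] [-0.39312821  0.10875963 -0.20306695]
[437.2790699 239.5581398] [ 511.14150105 -268.37076644  102.        ]
```

The tin is centred on the lid to about 2 mm, so I'm handing in the job.

```bash
python3 -c "
from workcell import *
print(job_done())"
```

```text
the job is handed in; nothing more can be done
None
```

I handed the job in after about 20 s of robot time: the brush stands handle-down in the pot, leaning slightly, the tin is upright within about 2 mm of the lid's centre, and I saw no change in the pot or box.

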